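# Swap bottle and spray can, then open the push-and-turn cap

## Task

Swap the two containers: the flat-sided bottle goes from the shallow tray into the pocket of the opening stand, pushed right down on its floor, and the spray can from the stand ends up standing in the tray; keep both upright and leave the carton, oil filter and pen pot alone. Then, with the bottle in the stand, press its safety cap down, twist it counter-clockwise (seen from above) until it is free, and lift it straight off. Finish while still holding the cap in the gripper, still and about 5 cm above the bottle's mouth: do not put it down or let go.

Things in the scene. Friction and masses are not known exactly. Their poses are not given: they have to be found in the camera images.
- bottle: Loose flat-sided yellow plastic bottle, 0.25 to 0.5 kg, upright in the tray at first. Body 84 mm (x) by 54 mm (y), 105 mm tall, then a 32 mm wide neck, mouth 132 mm up; closed cap top 142 mm up. Origin: centre of the underside, z up. A half turn about z makes no difference. Grip it across the 54 mm sides high on the body; its locked cap can carry it too.
- cap: Black round ribbed safety cap, 52 mm across, 29 mm tall, 25 g, locked on the bottle at first. Origin: centre of its lower rim, 113 mm above the bottle underside when closed; z up; x axis along the bottle x axis when locked. Locked, it neither turns nor lifts. Turned 50 to 140 degrees counter-clockwise from locked, relative to the bottle, it is free and lifts straight off; 75 is a good amount.
- seal (a joint): Spring-loaded seal in the bottle mouth that the cap presses down: metres of press, 0 at rest. The cap turns only when pressed down at least 4 mm (hard stop at 6 mm) and must stay pressed until turned 45 degrees. The spring takes 5 N to start, 7 N at 4 mm, 8 N at 6 mm. The cap cannot turn clockwise.
- mouth (a point): Centre of the top of the bottle's neck, 132 mm above its underside.
- can: Loose upright aluminium spray can with black top, 0.2 to 0.4 kg, 52 mm across, straight sides up to 125 mm, 160 mm tall overall. Origin: centre of the underside. It starts standing in the stand's pocket.
- stand: Fixed dark steel stand, base 124 by 94 mm, with a pocket 92 mm (x) by 62 mm (y) that keeps the bottle from turning; pocket floor 8 mm above the origin, walls to 30 mm, flared lips to 39 mm. Origin: centre of the underside, on the counter under the middle of the pocket. The counter midway between stand and tray is clear: a container can stand there meanwhile.
- tray: Fixed shallow square aluminium tray, inside 112 by 112 mm, floor 3 mm above the origin, rim 14 mm high. Origin: centre of the underside, on the counter.
- carton: Loose white parts carton, 75 by 75 by 85 mm, a bystander at the far side. Origin: centre of the underside.
- filter: Loose grey oil filter, 72 mm across, 85 mm tall, a bystander at the far side. Origin: centre of the underside.
- pens: Loose dark pen pot, 72 mm across, 90 mm tall, pens up to 130 mm, a bystander to the left. Origin: centre of the underside.
There are look-alikes about, which are no part of the job. Several things have the shape of the tray; the one meant has the colours described above.

How it is judged:
By the outcome, as a careful person would: the job done as asked, in the order asked, and still so for the second after the job is handed in, while the arm keeps its last pose, push and grip.
It also fails if it takes over 69 s, if anything falls off the work surface, if the arm or the gripper's body presses on something with over 40 N, if the wrist force passes 120 N, or if a joint passes its speed limit or range.

## Robot

A 6-joint arm with a two-finger parallel gripper is mounted at the origin on the work surface. World frame = base frame: x ahead of the robot, y to its left, z up, the work surface at z = 0. Lengths are in mm, angles in degrees, forces in N, time in s.
With the tool pointing down it reaches from about 300 to 850 mm from the base axis. Payload 4.2 kg.
Tool frame: the origin (TCP) lies at the very end of the fingers, on their centre line; the grasp point (between the pads) lies 19 mm behind it; z points along the fingers, y is the line along which they close (so a half turn about z gives the same grasp; the last joint's range is limited). The gripper opens to 91 mm and grips with 3 to 60 N. Pads are 32 mm wide; open, the fingers measure 118 mm over their backs; the gripper's body (76 mm by 178 mm) begins 60 mm behind the grasp point.
Start: joints at [-72.708, 18.312, 89.639, -0, 72.044, -1.146], TCP at [181.861, -545.499, 213.976] pointing down, gripper open.
Joint ranges: [-177.97, 177.97], [-48.28, 115.42], [12.27, 149.76], [-77.06, 257.06], [2.81, 150.46], [-146.56, 146.56]. Speed limits (degrees/s): [147.25, 147.25, 180, 180, 180, 180].

## Interface

Orientations are given as [roll, pitch, yaw] about the fixed x, y, z axes, in that order (R = Rz(yaw) Ry(pitch) Rx(roll)).
In Python, from workcell import env, eyes gives the robot as it stands.
- The arm moves only by the tool send_rows, never from a script. Its argument "targets" is text: rows parted by semicolons, each of 7 numbers parted by spaces: the shift along the tool's x, y, z in m, then the turn, a rotation vector about the tool's x, y, z in degrees, then the opening in per cent of the stroke, from 0 (shut) to 100 (fully open). A call has 1 to 12 rows; each row is the pose to reach, as a shift and turn from the pose commanded when the call began, along the tool's axes at that moment; what a row does not reach only later rows make up. A row lasts 1/12 s, in which the tool goes at most 41.7 mm and 7.16 degrees, less where a joint would pass 70% of its speed; a pose out of reach is approached as far as the arm can. A call with a gripper value outside its range is refused whole. The fingers move at their own pace and stop on an object; "grip_force" is the grip in N (left out, the last holds). Time passes only in rows, so rows that repeat a pose let the fingers close. It gives the time, the measured TCP pose, the force, the opening and the grip force at its end, in the units of the state.
- env.state(): the state, without advancing time (a new reading comes with each control period).
- eyes.grab_frame(name): name is "scene" or "top"; returns a dict with "image" (420x560x3 uint8, blue, green, red), "fovy" (degrees; the focal length in pixels is half the picture's height over the tangent of half this angle, whatever the lens; pixels are square), "cx", "cy" (the principal point, pixels), "eye" and "attitude" of the camera in the world. Camera axes: x right, y up, looking along -z (the intrinsics and any distortion apply to the point x, -y, -z); pixel columns grow to the right and rows downward; lengths in mm; the calibration is good to about 2 mm. A picture is of the moment at which its call begins. There is no depth.
- env.job_done(): hands the job in; it is judged then, once.
The state is a dict: "time_s": time; "qpos": joint angles; "qvel": joint speeds; "effort": joint torques, N m; "ee_pos": TCP position; "ee_rot": TCP orientation; "force": force on the tool from outside, world axes, zero at the start; "torque": the same for the moment, N m; "gripper_width": finger opening in mm; "gripper_force": force on a finger pad.
Only numpy, scipy, OpenCV 4.12 (cv2) and the standard library are available. Lean on these libraries where they do the work, as an engineer would, in place of code of your own. Each camera call takes 0.05 s, during which the arm holds its last target. There are 200 camera calls.

## Working session

There is one attempt and no reset: what is moved stays moved. The work goes in short steps, Python scripts to look and compute and a tool call to move; the robot and the scene stay as the last step left them, time stands still between calls to the robot, and variables do not carry over. Pictures are saved under pics/ and viewed, at most 10 in all, crops included, and the job is handed in when it is done.

Besides the shell and the picture viewer there is one more tool, called after "Emit:" as a command line: name --argument value ..., lists and objects as JSON in quotes. send_rows: Moves the arm, as the interface text tells. Its arguments: {"type":"object","properties":{"targets":{"type":"string"},"grip_force":{"type":"number"}},"required":["targets"]}

```bash
ls; mkdir -p pics
python3 - <<'E'
from workcell import env, eyes
import cv2, json
print(env.state())
for n in ("scene","top"):
    f=eyes.grab_frame(n); cv2.imwrite(f"pics/{n}0.png",f["image"])
    print({k:(v.tolist() if hasattr(v,'tolist') else v) for k,v in f.items() if k!="image"})
E
```

```text
pics
{'time_s': 0.0, 'qpos': array([-7.27083190e+01,  1.83515099e+01,  8.97077266e+01,  1.29300737e-03,
        7.20452802e+01, -1.14392008e+00]), 'qvel': array([-0.03584294, -0.03728103, -0.10542379, -0.02361954, -0.00330646,
       -0.01147662]), 'effort': array([ 5.57646381e-04, -4.12462413e+01, -2.31972420e+01,  7.27633014e-02,
        4.55245643e-02, -1.38477239e-04]), 'ee_pos': array([ 181.70732522, -544.97952787,  213.11267144]), 'ee_rot': array([-1.79895529e+02, -3.31561823e-03,  1.84351984e+01]), 'force': array([0.34697653, 0.43513541, 0.3676277 ]), 'torque': array([-0.05925653,  0.01916905,  0.01903529]), 'gripper_force': 0.0, 'gripper_width': 91.4023542484041}
{'fovy': 43.63372722750143, 'cx': 279.2330608748731, 'cy': 211.37338710022823, 'eye': [1130.9102631751855, 430.49116785738283, 1152.9734344307465], 'attitude': [35.47827578571735, -0.5090354464814011, 125.97722601254337]}
{'fovy': 54.31000073997213, 'cx': 276.0646909590948, 'cy': 213.7144407384799, 'eye': [474.2654732209763, 9.375773769838933, 1189.4088941301868], 'attitude': [2.3827395676383474, 0.14280512358734881, -88.82799393099663]}
```

View pics/scene0.png

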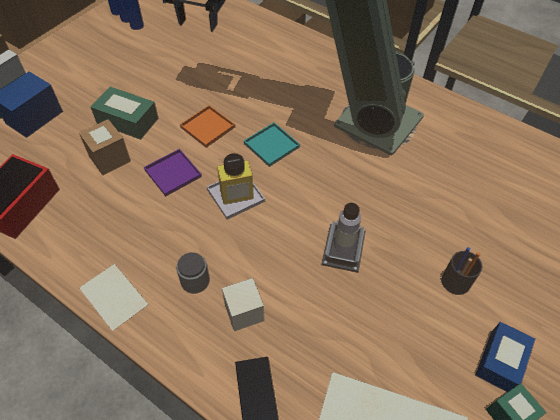

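View pics/top0.png

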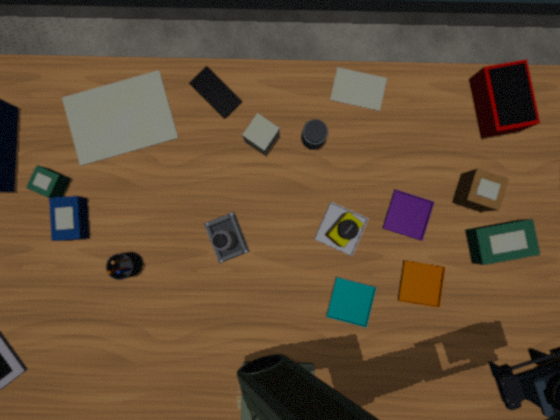

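```bash
cat > h.py <<'E'
from workcell import env, eyes
import cv2, numpy as np
from scipy.spatial.transform import Rotation as R
def cam(f):
    return 210/np.tan(np.radians(f["fovy"]/2)), R.from_euler('xyz',f["attitude"],degrees=True).as_matrix(), np.array(f["eye"])
def ray(f,uv):
    fl,M,e=cam(f); uv=np.atleast_2d(np.asarray(uv,float))
    d=np.c_[(uv[:,0]-f["cx"])/fl,-(uv[:,1]-f["cy"])/fl,-np.ones(len(uv))]@M.T
    return e,d
def plane(f,uv,z):
    e,d=ray(f,uv); return e+d*((z-e[2])/d[:,2])[:,None]
def proj(f,P):
    fl,M,e=cam(f); c=(np.atleast_2d(P)-e)@M
    return np.c_[f["cx"]-fl*c[:,0]/c[:,2], f["cy"]+fl*c[:,1]/c[:,2]]
def big(mask,near=None):
    cs=[c for c in cv2.findContours(mask.astype(np.uint8),cv2.RETR_EXTERNAL,cv2.CHAIN_APPROX_NONE)[0]]
    return max(cs,key=cv2.contourArea)
def box(mask,x0,y0,x1,y1):
    m=np.zeros_like(mask); m[y0:y1,x0:x1]=mask[y0:y1,x0:x1]; return m
def rect(pts):
    (c,s,a)=cv2.minAreaRect(np.asarray(pts[:,:2],np.float32)); return np.round(c,1),np.round(s,1),round(a,1)
E
python3 - <<'E'
from h import *
T=eyes.grab_frame("top");S=eyes.grab_frame("scene")
it=T["image"];is_=S["image"]
out=np.zeros((580,760,3),np.uint8)
out[:320]=cv2.resize(it[190:270,190:380],(760,320),interpolation=cv2.INTER_CUBIC)
out[320:,:380]=cv2.resize(is_[140:270,190:380],(380,260),interpolation=cv2.INTER_CUBIC)
out[320:,380:760]=cv2.resize(it[235:365,250:440],(380,260))
cv2.imwrite("pics/crop1.png",out)
h=cv2.cvtColor(it,cv2.COLOR_BGR2HSV).astype(int); H,Sa,V=h[...,0],h[...,1],h[...,2]
# tray
m=box((Sa<60)&(V>110),305,190,380,265); c=big(m)[:,0]; print("tray rim",rect(plane(T,c,14)),V[228,322])
m=box((H>22)&(H<35)&(Sa>150)&(V>80),305,190,380,265); c=big(m)[:,0]; print("yellow",cv2.minAreaRect(c),rect(plane(T,c,108)))
m=box((V<70),310,195,380,265); c=big(m)[:,0]; print("cap",cv2.minEnclosingCircle(c),plane(T,[cv2.minEnclosingCircle(c)[0]],145))
m=box((Sa<70),195,200,260,270); c=big(m)[:,0]; print("stand",cv2.minAreaRect(c),rect(plane(T,c,39)),rect(plane(T,c,0)))
h=cv2.cvtColor(is_,cv2.COLOR_BGR2HSV).astype(int)
m=box(h[...,2]<60,215,145,255,180); c=big(m)[:,0]; print("scene cap",cv2.boundingRect(c))
m=box(h[...,2]<60,330,195,370,225); c=big(m)[:,0]; print("scene cantop",cv2.boundingRect(c))
E
```

```text
tray rim (array([ 484.6, -173.7]), array([119.9, 118.1]), 67.1) 141
yellow ((339.0000305175781, 236.00003051757812), (19.798988342285156, 12.727922439575195), 45.0) (array([ 463.8, -154.1]), array([52. , 33.7]), 46.0)
cap ((341.3343505859375, 229.929443359375), 16.151039123535156) [[ 479.7027474  -154.25403007  145.        ]]
stand ((226.0, 236.99996948242188), (42.975772857666016, 32.10238265991211), 68.74949645996094) (array([454. , 152.4]), array([120.2,  90. ]), 22.8) (array([453.3, 157.2]), array([124.2,  93.1]), 22.8)
scene cap (224, 154, 20, 21)
scene cantop (344, 203, 15, 17)
```

View pics/crop1.png

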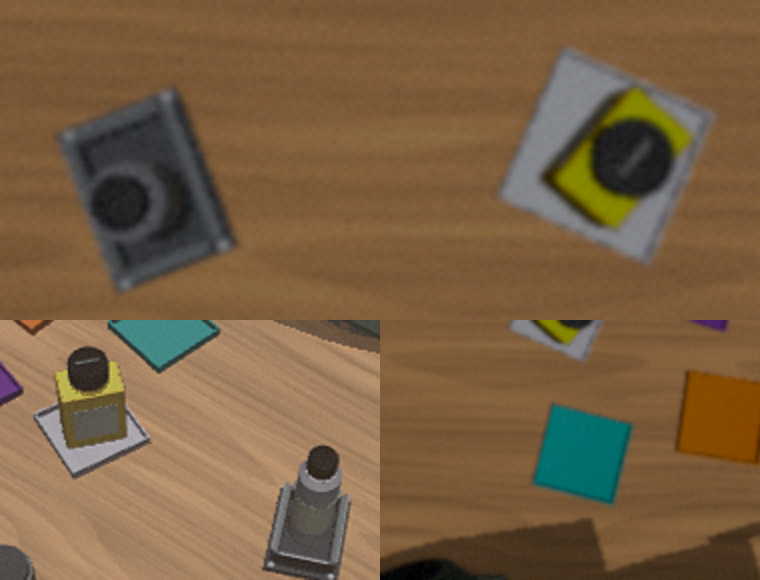

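The aluminium-coloured tray is at top (342,228) / scene (236,195), holding the yellow bottle. The look-alikes are purple (408,214), orange (422,283) and teal (352,302) in the top view, and none of those is bare aluminium. The stand is at top (226,237), with the can in it. The crop confirms all of this.

```bash
cat >> h.py <<'E'
def tri(obs):
    A=np.zeros((3,3));b=np.zeros(3)
    for f,uv in obs:
        e,d=ray(f,uv);d=d[0]/np.linalg.norm(d[0]);P=np.eye(3)-np.outer(d,d);A+=P;b+=P@e
    return np.linalg.solve(A,b)
def hsv(f):
    h=cv2.cvtColor(f["image"],cv2.COLOR_BGR2HSV).astype(int); return h[...,0],h[...,1],h[...,2]
def ell(m):
    return cv2.fitEllipse(cv2.convexHull(big(m)))
E
python3 - <<'E'
from h import *
T=eyes.grab_frame("top");S=eyes.grab_frame("scene")
H,Sa,V=hsv(T)
for v in (70,90,110):
    y=np.argwhere(box((H>20)&(H<36)&(Sa>150)&(V>v),318,200,375,260))[:,::-1]
    print("yellow",v,len(y),rect(plane(T,y,108)))
print("profile V row 229:",V[229,318:372].tolist())
print("profile V row 240 stand:",V[240,200:255].tolist(), "sat",Sa[240,200:255].tolist())
m=box((V<62)&(Sa<100),325,212,362,248); print("cap T",ell(m),plane(T,[ell(m)[0]],145))
m=box(V<45,205,225,240,255); print("can top T",ell(m),plane(T,[ell(m)[0]],168))
H2,S2,V2=hsv(S)
out=np.zeros((480,800,3),np.uint8)
print("cap S col profile",V2[145:185,234].tolist()); print("can S col",V2[198:230,351].tolist())
E
```

```text
yellow 70 314 (array([ 482.6, -169.1]), array([52.8, 83.4]), 51.1)
yellow 90 267 (array([ 482.6, -170.3]), array([51.3, 81.6]), 50.6)
yellow 110 223 (array([ 482.7, -171.2]), array([49.8, 80.3]), 50.7)
profile V row 229: [110, 117, 136, 140, 137, 139, 140, 140, 136, 118, 90, 65, 54, 61, 79, 105, 122, 131, 115, 83, 35, 29, 32, 32, 32, 33, 27, 36, 39, 55, 67, 67, 52, 35, 36, 33, 29, 36, 29, 50, 73, 108, 121, 115, 102, 110, 121, 122, 118, 119, 123, 120, 121, 121]
profile V row 240 stand: [118, 116, 119, 119, 118, 120, 120, 118, 114, 110, 96, 84, 67, 41, 31, 30, 36, 33, 32, 38, 35, 37, 38, 42, 39, 33, 32, 53, 75, 83, 75, 63, 43, 46, 33, 36, 32, 33, 55, 72, 81, 82, 72, 52, 59, 86, 111, 119, 120, 122, 119, 124, 124, 124, 128] sat [134, 136, 137, 146, 143, 140, 140, 138, 139, 114, 48, 3, 19, 6, 8, 43, 21, 23, 8, 20, 44, 14, 20, 24, 13, 8, 8, 14, 3, 18, 17, 20, 0, 28, 23, 35, 24, 23, 28, 32, 19, 22, 14, 10, 39, 116, 136, 144, 140, 140, 144, 144, 148, 146, 135]
cap T ((347.6828308105469, 229.33265686035156), (17.753765106201172, 19.41731071472168), 102.51432800292969) [[ 481.55277569 -170.3997694   145.        ]]
can top T ((219.64776611328125, 240.11788940429688), (12.544179916381836, 14.034542083740234), 79.838134765625) [[448.02679763 151.96047976 168.        ]]
cap S col profile [172, 164, 171, 182, 174, 175, 173, 158, 94, 50, 54, 50, 49, 53, 64, 114, 55, 50, 52, 50, 54, 53, 47, 52, 46, 49, 52, 50, 45, 44, 63, 129, 137, 189, 97, 97, 100, 98, 98, 96]
can S col [158, 167, 170, 163, 126, 47, 49, 56, 54, 53, 53, 54, 55, 58, 55, 58, 57, 45, 53, 48, 48, 65, 130, 112, 134, 132, 133, 129, 81, 84, 82, 83]
```

```bash
cat >> h.py <<'E'
def go(cur,tgt):
    "cur,tgt=(x,y,z,yaw): tool shift (m) and turn about tool z (deg)"
    a=np.radians(cur[3]); d=np.subtract(tgt[:3],cur[:3])
    s=np.array([d[0]*np.cos(a)+d[1]*np.sin(a), d[0]*np.sin(a)-d[1]*np.cos(a), -d[2]])/1000
    print("shift m",np.round(s,4),"turn z",round(-((tgt[3]-cur[3]+180)%360-180),2))
def st():
    s=env.state(); print(round(s["time_s"],2),np.round(s["ee_pos"],1),np.round(s["ee_rot"],1),"F",np.round(s["force"],1),"T",np.round(s["torque"],2),"w",round(s["gripper_width"],1),round(s["gripper_force"],1),"q6",round(s["qpos"][5],1))
E
python3 - <<'E'
from h import *
S=eyes.grab_frame("scene");H,Sa,V=hsv(S)
print("pred cap top",proj(S,[[481.5,-170.4,145]]),"can top",proj(S,[[448,152,168]]))
print("stand base corners", proj(S,[[453.3+62*a*np.cos(.398)-47*b*np.sin(.398),157.2+62*a*np.sin(.398)+47*b*np.cos(.398),0] for a,b in((1,1),(1,-1),(-1,-1),(-1,1))]).round(1).tolist())
m=box((V<70),215,145,258,178);c=big(m);print("cap bbox",cv2.boundingRect(c))
m=box((V<70),338,198,365,222);c=big(m);print("can bbox",cv2.boundingRect(c))
go((181.861,-545.499,213.976,18.438),(482,-170,214,-39))
E
```

```text
pred cap top [[234.37750259 159.71438065]] can top [[351.12285397 206.76451594]]
stand base corners [[358.6, 271.7], [321.6, 264.1], [330.1, 224.5], [365.3, 231.4]]
cap bbox (224, 154, 20, 22)
can bbox (343, 203, 16, 17)
shift m [ 0.4035 -0.2613 -0.    ] turn z 57.44
```

Emit:
send_rows --targets "0.4035 -0.2613 0 0 0 57.4 100;0.4035 -0.2613 0 0 0 57.4 100;0.4035 -0.2613 0 0 0 57.4 100;0.4035 -0.2613 0 0 0 57.4 100;0.4035 -0.2613 0 0 0 57.4 100;0.4035 -0.2613 0 0 0 57.4 100;0.4035 -0.2613 0 0 0 57.4 100;0.4035 -0.2613 0 0 0 57.4 100;0.4035 -0.2613 0 0 0 57.4 100;0.4035 -0.2613 0 0 0 57.4 100;0.4035 -0.2613 0 0 0 57.4 100;0.4035 -0.2613 0 0 0 57.4 100"

```text
time_s: 1.35
ee_pos: [476.9, -175.8, 214.2]
ee_rot: [-180.0, -0.0, -39.0]
force: [-0.4, -0.3, -0.3]
gripper_width: 91.5
gripper_force: 0.0
```

Emit:
send_rows --targets "0 0 0 0 0 0 100;0 0 0 0 0 0 100;0 0 0 0 0 0 100"

```text
time_s: 1.6
ee_pos: [475.6, -177.7, 213.8]
ee_rot: [179.9, 0.0, -38.9]
force: [-0.0, -0.5, -0.1]
gripper_width: 91.5
gripper_force: 0.0
```

Run:
```python
from h import *
T=eyes.grab_frame("top");S=eyes.grab_frame("scene")
st()
a=T["image"][150:300,250:440];b=S["image"][90:240,160:350]
cv2.imwrite("pics/c2.png",cv2.resize(np.hstack([a,b]),(760,300),interpolation=cv2.INTER_CUBIC))
```

```text
1.7 [ 475.2 -178.7  213.9] [180.    0.  -39.1] F [ 0.5 -0.   0.1] T [ 0.07 -0.01  0.  ] w 91.0 0.0 q6 107.2
```

View pics/c2.png

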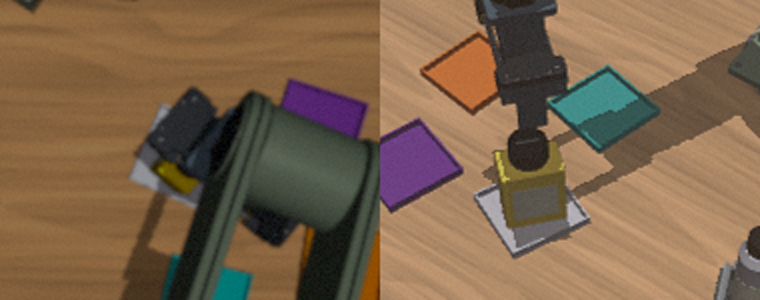

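Run:
```python
from h import *
go((475.2,-178.5,213.9,-39),(482.3,-170.3,74,-39))
```

```text
shift m [ 0.0004 -0.0108  0.1399] turn z 0
```

Emit:
send_rows --targets "0 -0.0108 0 0 0 0 100;0 -0.0108 0.03 0 0 0 100;0 -0.0108 0.065 0 0 0 100;0 -0.0108 0.1 0 0 0 100;0 -0.0108 0.125 0 0 0 100;0 -0.0108 0.14 0 0 0 100;0 -0.0108 0.14 0 0 0 100;0 -0.0108 0.14 0 0 0 50;0 -0.0108 0.14 0 0 0 50;0 -0.0108 0.14 0 0 0 50;0 -0.0108 0.14 0 0 0 50;0 -0.0108 0.14 0 0 0 50" --grip_force 25

```text
time_s: 2.7
ee_pos: [483.4, -169.5, 75.0]
ee_rot: [-180.0, -0.1, -39.0]
force: [1.1, -0.7, -0.8]
gripper_width: 60.8
gripper_force: 0.0
```

Emit:
send_rows --targets "0 0 0 0 0 0 30;0 0 0 0 0 0 30;0 0 0 0 0 0 30;0 0 0 0 0 0 30"

```text
time_s: 3.03
ee_pos: [483.0, -169.5, 74.7]
ee_rot: [180.0, -0.1, -38.9]
force: [-2.2, -0.5, 5.4]
gripper_width: 54.2
gripper_force: 24.9
```

Run:
```python
from h import *
go((483,-169.5,74.7,-39),(469,-8,75.7,22.8))
```

```text
shift m [-0.1125 -0.1167 -0.001 ] turn z -61.8
```

Emit:
send_rows --targets "0 0 -0.01 0 0 0 30;0 0 -0.03 0 0 0 30;0 0 -0.05 0 0 0 30;0 0 -0.06 0 0 0 30;0 0 -0.06 0 0 0 30"

```text
time_s: 3.45
ee_pos: [484.0, -169.6, 135.9]
ee_rot: [-179.9, -0.2, -39.0]
force: [0.5, -0.8, -4.1]
gripper_width: 54.0
gripper_force: 24.9
```

Emit:
send_rows --targets "-0.003 -0.003 0 0 0 -2 30;-0.011 -0.012 0 0 0 -6 30;-0.022 -0.023 0 0 0 -12 30;-0.036 -0.037 0 0 0 -19 30;-0.05 -0.051 0 0 0 -26 30;-0.063 -0.065 0 0 0 -33 30;-0.076 -0.079 0 0 0 -40 30;-0.09 -0.093 0 0 0 -47 30;-0.101 -0.105 0 0 0 -54 30;-0.109 -0.113 0 0 0 -59 30;-0.1125 -0.1167 0 0 0 -61.8 30;-0.1125 -0.1167 0 0 0 -61.8 30"

```text
time_s: 4.45
ee_pos: [467.3, -6.6, 132.6]
ee_rot: [-179.9, 0.2, 23.0]
force: [-0.5, 0.8, -3.9]
gripper_width: 54.1
gripper_force: 24.9
```

Emit:
send_rows --targets "0 0 0.02 0 0 0 30;0 0 0.04 0 0 0 30;0 0 0.054 0 0 0 30;0 0 0.059 0 0 0 30;0 0 0.062 0 0 0 30;0 0 0.062 0 0 0 30"

```text
time_s: 4.95
ee_pos: [468.2, -8.2, 72.1]
ee_rot: [-180.0, 0.1, 22.8]
force: [0.7, -0.9, -4.3]
gripper_width: 53.7
gripper_force: 25.0
```

Emit:
send_rows --targets "0 0 0.001 0 0 0 30;0 0 0.002 0 0 0 30;0 0 0.002 0 0 0 30"

```text
time_s: 5.2
ee_pos: [469.4, -8.1, 71.5]
ee_rot: [179.9, -0.1, 22.8]
force: [-3.5, -0.7, 6.9]
gripper_width: 53.8
gripper_force: 25.0
```

Emit:
send_rows --targets "0 0 0 0 0 0 100;0 0 0 0 0 0 100;0 0 0 0 0 0 100;0 0 0 0 0 0 100;0 0 -0.02 0 0 0 100;0 0 -0.05 0 0 0 100;0 0 -0.085 0 0 0 100;0 0 -0.12 0 0 0 100;0 0 -0.135 0 0 0 100;0 0 -0.135 0 0 0 100;0 0 -0.135 0 0 0 100"

```text
time_s: 6.12
ee_pos: [468.9, -7.8, 205.3]
ee_rot: [180.0, -0.1, 22.8]
force: [-0.4, -0.1, -0.3]
gripper_width: 90.9
gripper_force: 0.0
```

Run:
```python
from h import *
st();p=env.state()["ee_pos"]
go((*p,22.8),(448.2,152,207,22.8))
```

```text
6.12 [468.9  -7.8 205.3] [ 1.80e+02 -1.00e-01  2.28e+01] F [-0.4 -0.1 -0.3] T [ 0.07 -0.01  0.05] w 90.9 0.0 q6 64.8
shift m [ 0.0428 -0.1553 -0.0017] turn z -0.0
```

Emit:
send_rows --targets "0.008 -0.03 0 0 0 0 100;0.018 -0.065 0 0 0 0 100;0.029 -0.105 0 0 0 0 100;0.038 -0.138 0 0 0 0 100;0.0428 -0.1553 0 0 0 0 100;0.0428 -0.1553 0 0 0 0 100;0.0428 -0.1553 0 0 0 0 100;0.0428 -0.1553 0.03 0 0 0 100;0.0428 -0.1553 0.06 0 0 0 100;0.0428 -0.1553 0.09 0 0 0 100;0.0428 -0.1553 0.107 0 0 0 100;0.0428 -0.1553 0.107 0 0 0 100"

```text
time_s: 7.12
ee_pos: [444.5, 149.4, 93.7]
ee_rot: [-180.0, 0.6, 22.7]
force: [-0.6, -0.3, 0.3]
gripper_width: 91.4
gripper_force: 0.0
```

Emit:
send_rows --targets "0 0 0 0 0 0 25;0 0 0 0 0 0 25;0 0 0 0 0 0 25;0 0 0 0 0 0 25;0 0 0 0 0 0 25;0 0 0 0 0 0 25;0 0 0 0 0 0 25;0 0 0 0 0 0 25" --grip_force 25

```text
time_s: 7.78
ee_pos: [448.1, 152.3, 98.5]
ee_rot: [-180.0, -0.1, 22.8]
force: [-0.6, 1.7, 3.6]
gripper_width: 51.8
gripper_force: 25.0
```

Emit:
send_rows --targets "0 0 -0.01 0 0 0 25;0 0 -0.03 0 0 0 25;0 0 -0.055 0 0 0 25;0 0 -0.085 0 0 0 25;0 0 -0.115 0 0 0 25;0 0 -0.14 0 0 0 25;0 0 -0.16 0 0 0 25;0 0 -0.17 0 0 0 25;0 0 -0.17 0 0 0 25;0 0 -0.17 0 0 0 25"

```text
time_s: 8.62
ee_pos: [447.3, 151.8, 266.9]
ee_rot: [180.0, 0.1, 22.8]
force: [-0.0, 0.3, -3.1]
gripper_width: 51.2
gripper_force: 25.0
```

Run:
```python
from h import *
st();p=env.state()["ee_pos"]
go((*p,22.8),(484.6,-173.5,268.5,22.8))
T=eyes.grab_frame("top");H,Sa,V=hsv(T)
m=box((Sa<60)&(V>110),305,190,380,265); c=big(m)[:,0]; print("tray",rect(plane(T,c,14)))
```

```text
8.62 [447.3 151.8 266.9] [1.80e+02 1.00e-01 2.28e+01] F [-0.   0.3 -3.1] T [0.01 0.   0.01] w 51.2 25.0 q6 84.5
shift m [-0.0916  0.3143 -0.0016] turn z -0.0
tray (array([ 485.2, -174. ]), array([120.1, 119.3]), 67.1)
```

Emit:
send_rows --targets "-0.003 0.01 0 0 0 0 25;-0.009 0.03 0 0 0 0 25;-0.017 0.06 0 0 0 0 25;-0.027 0.093 0 0 0 0 25;-0.038 0.13 0 0 0 0 25;-0.049 0.168 0 0 0 0 25;-0.06 0.206 0 0 0 0 25;-0.07 0.241 0 0 0 0 25;-0.079 0.272 0 0 0 0 25;-0.086 0.295 0 0 0 0 25;-0.09 0.309 0 0 0 0 25;-0.0918 0.315 0 0 0 0 25"

```text
time_s: 9.67
ee_pos: [484.6, -176.7, 266.1]
ee_rot: [-179.9, 0.2, 22.7]
force: [0.2, 0.3, -2.9]
gripper_width: 52.0
gripper_force: 25.0
```

Emit:
send_rows --targets "0 0 0.01 0 0 0 25;0 0 0.035 0 0 0 25;0 0 0.065 0 0 0 25;0 0 0.095 0 0 0 25;0 0 0.125 0 0 0 25;0 0 0.15 0 0 0 25;0 0 0.165 0 0 0 25;0 0 0.17 0 0 0 25;0 0 0.17 0 0 0 25;0 0 0.17 0 0 0 25"

```text
time_s: 10.5
ee_pos: [485.7, -173.5, 98.2]
ee_rot: [180.0, -0.0, 22.9]
force: [0.0, 0.0, -2.9]
gripper_width: 51.7
gripper_force: 25.0
```

Tray floor should come at a TCP height of about 93.5.

Emit:
send_rows --targets "0 0 0.002 0 0 0 25;0 0 0.0035 0 0 0 25;0 0 0.0045 0 0 0 25;0 0 0.005 0 0 0 25;0 0 0.005 0 0 0 25"

```text
time_s: 10.92
ee_pos: [485.8, -174.1, 93.5]
ee_rot: [180.0, -0.0, 22.8]
force: [-0.7, 0.0, -0.3]
gripper_width: 51.6
gripper_force: 25.0
```

Emit:
send_rows --targets "0 0 0.0003 0 0 0 100;0 0 0.0003 0 0 0 100;0 0 0.0003 0 0 0 100;0 0 0.0003 0 0 0 100;0 0 -0.02 0 0 0 100;0 0 -0.05 0 0 0 100;0 0 -0.085 0 0 0 100;0 0 -0.11 0 0 0 100;0 0 -0.12 0 0 0 100;0 0 -0.12 0 0 0 100;0 0 -0.12 0 0 0 100"

```text
time_s: 11.83
ee_pos: [485.1, -173.8, 212.3]
ee_rot: [-180.0, 0.0, 22.8]
force: [-0.0, -1.2, -0.5]
gripper_width: 91.3
gripper_force: 0.0
```

Run:
```python
from h import *
st();p=env.state()["ee_pos"]
T=eyes.grab_frame("top");S=eyes.grab_frame("scene");H,Sa,V=hsv(T)
y=np.argwhere(box((H>20)&(H<36)&(Sa>150)&(V>80),250,190,305,260))[:,::-1]
print("bottle",len(y),rect(plane(T,y,105)))
m=box((Sa<70),195,200,260,270); c=big(m)[:,0]; print("stand base",rect(plane(T,c,0)))
# pocket floor dark region
for v in (45,55): 
    m=box((V<v),200,205,255,268); c=big(m)[:,0]; print("pocket",v,rect(plane(T,c,8)),rect(plane(T,c,30)))
go((*p,22.8),(469,-8.1,p[2],22.8))
a=T["image"][190:280,190:390];b=S["image"][130:280,190:390]
cv2.imwrite("pics/c3.png",np.vstack([cv2.resize(a,(600,270),interpolation=cv2.INTER_CUBIC),cv2.resize(b,(400,300),interpolation=cv2.INTER_CUBIC).repeat(1,0) if 0 else cv2.copyMakeBorder(cv2.resize(b,(400,300),interpolation=cv2.INTER_CUBIC),0,0,0,200,0)]))
```

```text
11.83 [ 485.1 -173.8  212.3] [-180.     0.    22.8] F [-0.  -1.2 -0.5] T [-0.01  0.01 -0.01] w 91.3 0.0 q6 46.2
bottle 360 (array([469.6,  -7.9]), array([85. , 55.2]), 22.5)
stand base (array([453.3, 157.3]), array([124. ,  93.4]), 22.9)
pocket 45 (array([421.2, 177. ]), array([37.4,  2.7]), 23.3) (array([422.2, 173.9]), array([36.7,  2.6]), 23.3)
pocket 55 (array([446.5, 185.2]), array([98. , 32.3]), 3.3) (array([447. , 181.9]), array([96.2, 31.7]), 3.3)
shift m [ 0.0494 -0.159  -0.    ] turn z -0.0
```

View pics/c3.png

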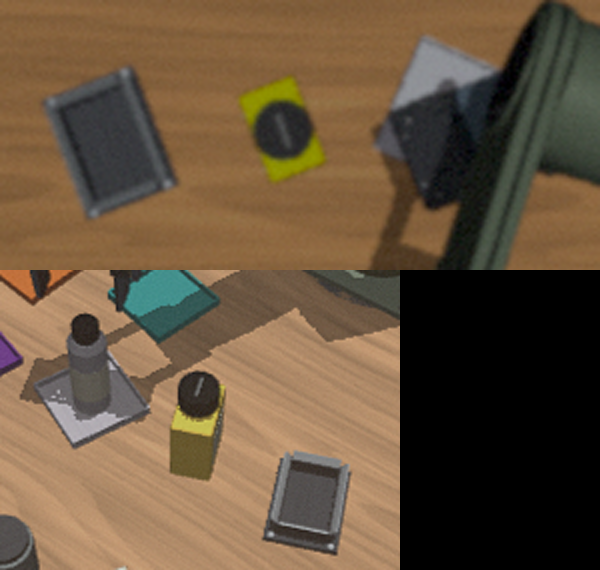

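The can is standing in the tray at scene (235,180). The bottle is upright midway at top (284,232), and the stand's pocket is empty at top (226,237).

Emit:
send_rows --targets "0.01 -0.032 0 0 0 0 100;0.022 -0.07 0 0 0 0 100;0.034 -0.11 0 0 0 0 100;0.044 -0.142 0 0 0 0 100;0.0495 -0.159 0 0 0 0 100;0.0495 -0.159 0 0 0 0 100;0.0495 -0.159 0 0 0 0 100;0.0495 -0.159 0.03 0 0 0 100;0.0495 -0.159 0.065 0 0 0 100;0.0495 -0.159 0.1 0 0 0 100;0.0495 -0.159 0.13 0 0 0 100;0.0495 -0.159 0.1405 0 0 0 100"

```text
time_s: 12.93
ee_pos: [465.9, -9.6, 67.7]
ee_rot: [-179.8, 0.5, 22.7]
force: [-0.9, -0.5, -0.2]
gripper_width: 91.0
gripper_force: 0.0
```

Emit:
send_rows --targets "0 0 0 0 0 0 100;0 0 0 0 0 0 30;0 0 0 0 0 0 30;0 0 0 0 0 0 30;0 0 0 0 0 0 30;0 0 0 0 0 0 30;0 0 0 0 0 0 30;0 0 0 0 0 0 30;0 0 0 0 0 0 30"

```text
time_s: 13.68
ee_pos: [469.7, -8.2, 73.1]
ee_rot: [180.0, -0.1, 22.9]
force: [-0.4, 0.7, 5.3]
gripper_width: 53.7
gripper_force: 25.0
```

Emit:
send_rows --targets "0 0 -0.01 0 0 0 30;0 0 -0.03 0 0 0 30;0 0 -0.05 0 0 0 30;0 0 -0.065 0 0 0 30;0 0 -0.07 0 0 0 30;0 0 -0.07 0 0 0 30"

```text
time_s: 14.18
ee_pos: [469.6, -8.2, 142.8]
ee_rot: [180.0, -0.1, 22.8]
force: [-0.4, -0.5, -5.5]
gripper_width: 53.9
gripper_force: 25.0
```

Run:
```python
from h import *
st();p=env.state()["ee_pos"]
go((469.4,-8.2,p[2],22.8),(453.3,157.3,p[2],22.9))
```

```text
14.18 [469.6  -8.2 142.8] [ 1.80e+02 -1.00e-01  2.28e+01] F [-0.4 -0.5 -5.5] T [ 0.   -0.03 -0.02] w 53.9 25.0 q6 64.8
shift m [ 0.0493 -0.1588 -0.    ] turn z -0.1
```

Emit:
send_rows --targets "0.002 -0.007 0 0 0 0 30;0.007 -0.022 0 0 0 0 30;0.013 -0.042 0 0 0 0 30;0.02 -0.064 0 0 0 0 30;0.027 -0.087 0 0 0 0 30;0.034 -0.109 0 0 0 0 30;0.04 -0.129 0 0 0 0 30;0.0455 -0.146 0 0 0 0 30;0.048 -0.155 0 0 0 0 30;0.0493 -0.1588 0 0 0 0 30;0.0493 -0.1588 0 0 0 0 30;0.0493 -0.1588 0 0 0 0 30"

```text
time_s: 15.18
ee_pos: [452.8, 156.7, 141.8]
ee_rot: [180.0, 0.1, 22.8]
force: [0.1, -0.1, -5.4]
gripper_width: 53.8
gripper_force: 25.0
```

Run:
```python
from h import *
st();p=env.state()["ee_pos"]
go((*p,22.8),(453.3,157.3,100,22.8))
```

```text
15.18 [452.8 156.7 141.8] [1.80e+02 1.00e-01 2.28e+01] F [ 0.1 -0.1 -5.4] T [ 0.   -0.02 -0.01] w 53.8 25.0 q6 84.9
shift m [ 0.0007 -0.0004  0.0418] turn z -0.0
```

Emit:
send_rows --targets "0 0 0.01 0 0 0 30;0 0 0.022 0 0 0 30;0 0 0.03 0 0 0 30;0 0 0.035 0 0 0 30;0 0 0.04 0 0 0 30;0 0 0.045 0 0 0 30;0 0 0.05 0 0 0 30;0 0 0.05 0 0 0 30"

```text
time_s: 15.85
ee_pos: [452.7, 157.0, 91.6]
ee_rot: [-180.0, 0.1, 22.8]
force: [0.3, 0.2, -4.9]
gripper_width: 53.7
gripper_force: 25.0
```

No lateral force, so it is inside the pocket. On down to the floor.

Emit:
send_rows --targets "0 0 0.004 0 0 0 30;0 0 0.007 0 0 0 30;0 0 0.009 0 0 0 30;0 0 0.0105 0 0 0 30;0 0 0.012 0 0 0 30;0 0 0.012 0 0 0 30"

```text
time_s: 16.35
ee_pos: [453.2, 157.3, 81.1]
ee_rot: [180.0, -0.0, 22.8]
force: [-2.4, -1.2, 1.9]
gripper_width: 53.9
gripper_force: 25.0
```

Emit:
send_rows --targets "0 0 0.0005 0 0 0 30;0 0 0.001 0 0 0 30;0 0 0.0015 0 0 0 30;0 0 0.0015 0 0 0 30"

```text
time_s: 16.68
ee_pos: [453.2, 157.3, 81.1]
ee_rot: [180.0, -0.0, 22.8]
force: [-5.0, -1.0, 13.9]
gripper_width: 54.0
gripper_force: 25.0
```

Emit:
send_rows --targets "0 0 0 0 0 0 30;0 0 0 0 0 0 100;0 0 0 0 0 0 100;0 0 0 0 0 0 100;0 0 0 0 0 0 100;0 0 -0.02 0 0 0 100;0 0 -0.05 0 0 0 100;0 0 -0.085 0 0 0 100;0 0 -0.115 0 0 0 100;0 0 -0.13 0 0 0 100;0 0 -0.13 0 0 0 100;0 0 -0.13 0 0 0 100"

```text
time_s: 17.68
ee_pos: [453.4, 157.3, 209.1]
ee_rot: [180.0, -0.1, 22.8]
force: [-0.5, -0.5, -0.5]
gripper_width: 91.0
gripper_force: 0.0
```

Run:
```python
from h import *
st();p=env.state()["ee_pos"]
S=eyes.grab_frame("scene");T=eyes.grab_frame("top");H,Sa,V=hsv(S)
y=box((H>20)&(H<36)&(Sa>120)&(V>60),310,150,390,280)
print(cv2.boundingRect(big(y)))
a=T["image"][190:280,190:390];b=S["image"][150:290,270:430]
cv2.imwrite("pics/c4.png",np.vstack([cv2.resize(a,(640,288),interpolation=cv2.INTER_CUBIC)[:,:480],cv2.resize(b,(480,300),interpolation=cv2.INTER_CUBIC)]))
c,s=np.cos(np.radians(22.8)),np.sin(np.radians(22.8))
for z in (145,150): print(z,proj(S,[[453.3,157.3,z]]).round(1).tolist())
Hm=(V<70)&(H>=0); m=box(Hm,325,170,375,215); print("cap",[cv2.boundingRect(k) for k in cv2.findContours(m.astype(np.uint8),0,2)[0] if cv2.contourArea(k)>40])
```

```text
17.68 [453.4 157.3 209.1] [ 1.80e+02 -1.00e-01  2.28e+01] F [-0.5 -0.5 -0.5] T [-0.07 -0.04 -0.01] w 91.0 0.0 q6 84.9
(332, 222, 28, 37)
145 [[350.7, 215.1]]
150 [[350.9, 213.8]]
cap [(340, 207, 22, 8), (325, 170, 50, 31)]
```

View pics/c4.png

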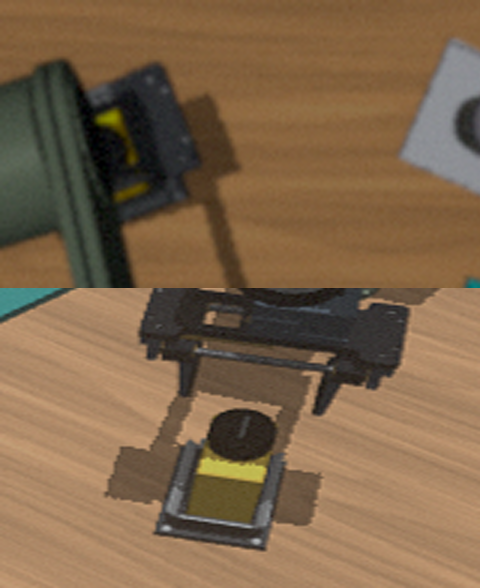

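The bottle is seated upright in the pocket. The cap is at scene (350,214), where it was predicted. Next I grip the cap with the TCP at about 126 mm.

Emit:
send_rows --targets "0 0 0.03 0 0 0 100;0 0 0.06 0 0 0 100;0 0 0.078 0 0 0 100;0 0 0.083 0 0 0 100;0 0 0.083 0 0 0 100;0 0 0.083 0 0 0 20;0 0 0.083 0 0 0 20;0 0 0.083 0 0 0 20;0 0 0.083 0 0 0 20;0 0 0.083 0 0 0 20;0 0 0.083 0 0 0 20;0 0 0.083 0 0 0 20" --grip_force 45

```text
time_s: 18.78
ee_pos: [453.4, 157.3, 126.4]
ee_rot: [180.0, -0.0, 22.8]
force: [0.1, 0.7, 2.1]
gripper_width: 51.3
gripper_force: 45.0
```

Emit:
send_rows --targets "0 0 0 0 0 0 20;0 0 0 0 0 0 20;0 0 0 0 0 0 20"

```text
time_s: 19.03
ee_pos: [453.4, 157.3, 126.3]
ee_rot: [180.0, -0.0, 22.8]
force: [-0.2, -0.5, 3.5]
gripper_width: 51.5
gripper_force: 45.0
```

Now press by about 7 mm.

Emit:
send_rows --targets "0 0 0.001 0 0 0 20;0 0 0.002 0 0 0 20;0 0 0.003 0 0 0 20;0 0 0.004 0 0 0 20;0 0 0.005 0 0 0 20;0 0 0.006 0 0 0 20;0 0 0.007 0 0 0 20;0 0 0.007 0 0 0 20;0 0 0.007 0 0 0 20"

```text
time_s: 19.78
ee_pos: [453.4, 157.3, 120.3]
ee_rot: [180.0, -0.1, 22.8]
force: [-3.4, -1.1, 11.7]
gripper_width: 51.6
gripper_force: 45.0
```

Emit:
send_rows --targets "0 0 0.0005 0 0 -3 20;0 0 0.0005 0 0 -8 20;0 0 0.0005 0 0 -13 20;0 0 0.0005 0 0 -18 20;0 0 0.0005 0 0 -23 20;0 0 0.0005 0 0 -28 20;0 0 0.0005 0 0 -33 20;0 0 0.0005 0 0 -38 20;0 0 0.0005 0 0 -43 20;0 0 0.0005 0 0 -45 20;0 0 0.0005 0 0 -45 20"

```text
time_s: 20.7
ee_pos: [454.7, 157.9, 120.3]
ee_rot: [179.8, -0.2, 67.9]
force: [-0.7, 0.4, 12.0]
gripper_width: 51.3
gripper_force: 45.0
```

Emit:
send_rows --targets "0 0 0 0 0 -3 20;0 0 0 0 0 -8 20;0 0 0 0 0 -13 20;0 0 0 0 0 -18 20;0 0 0 0 0 -23 20;0 0 0 0 0 -28 20;0 0 0 0 0 -33 20;0 0 0 0 0 -38 20;0 0 0 0 0 -42 20;0 0 0 0 0 -44 20;0 0 0 0 0 -44 20"

```text
time_s: 21.62
ee_pos: [455.0, 158.2, 120.3]
ee_rot: [179.7, -0.0, 111.9]
force: [-0.5, 1.8, 11.8]
gripper_width: 51.5
gripper_force: 45.0
```

Run:
```python
from h import *
st()
S=eyes.grab_frame("scene")
cv2.imwrite("pics/c5.png",cv2.resize(S["image"][150:290,270:430],(640,560),interpolation=cv2.INTER_CUBIC))
```

```text
21.62 [455.  158.2 120.3] [179.7  -0.  111.9] F [-0.5  1.8 11.8] T [0.1  0.04 0.04] w 51.5 45.0 q6 -4.1
```

View pics/c5.png

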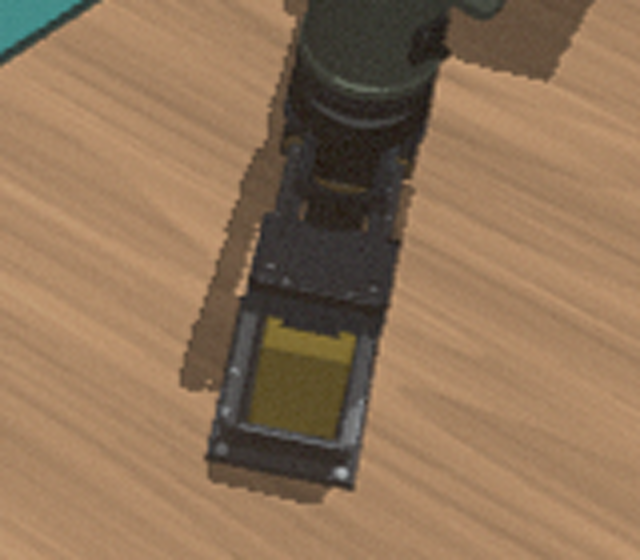

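Emit:
send_rows --targets "0 0 -0.002 0 0 0 20;0 0 -0.004 0 0 0 20;0 0 -0.006 0 0 0 20;0 0 -0.008 0 0 0 20;0 0 -0.01 0 0 0 20;0 0 -0.012 0 0 0 20;0 0 -0.014 0 0 0 20;0 0 -0.014 0 0 0 20"

```text
time_s: 22.33
ee_pos: [453.2, 157.2, 132.4]
ee_rot: [-180.0, 0.0, 111.8]
force: [1.1, -0.2, -0.8]
gripper_width: 51.7
gripper_force: 45.0
```

Emit:
send_rows --targets "0 0 -0.005 0 0 0 20;0 0 -0.013 0 0 0 20;0 0 -0.022 0 0 0 20;0 0 -0.032 0 0 0 20;0 0 -0.042 0 0 0 20;0 0 -0.051 0 0 0 20;0 0 -0.058 0 0 0 20;0 0 -0.063 0 0 0 20;0 0 -0.063 0 0 0 20;0 0 -0.063 0 0 0 20;0 0 -0.063 0 0 0 20;0 0 -0.063 0 0 0 20"

```text
time_s: 23.33
ee_pos: [452.8, 157.1, 194.9]
ee_rot: [-179.9, 0.0, 111.8]
force: [-0.1, -0.4, -0.7]
gripper_width: 51.7
gripper_force: 45.0
```

Run:
```python
from h import *
st()
S=eyes.grab_frame("scene")
cv2.imwrite("pics/c6.png",cv2.resize(S["image"][130:290,190:390],(800,600),interpolation=cv2.INTER_CUBIC))
```

```text
23.33 [452.8 157.1 194.9] [-179.9    0.   111.8] F [-0.1 -0.4 -0.7] T [ 0.01 -0.07  0.05] w 51.7 45.0 q6 -4.1
```

View pics/c6.png

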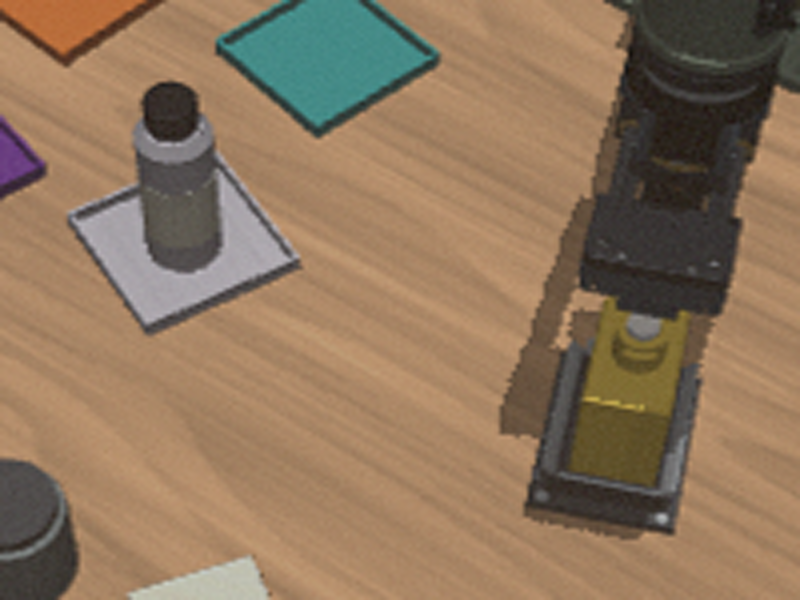

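The bottle's open neck shows at crop (643,330). The bottle sits upright in the stand, the can stands in the tray, and the gripper is holding the cap above the neck.

```bash
python3 -c "
from workcell import env
print(env.job_done())"
```

```text
the job is handed in; nothing more can be done
None
```

The job is handed in: the bottle is on the pocket floor of the stand, the can stands in the aluminium tray, and the unlocked cap is held still about 5 cm above the bottle's mouth; it took about 23 s, but no verdict came back.

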